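Unclip the tea infuser from the brewing pot and stand it in the drip cup

ROBOT

A 6-joint arm with a two-finger parallel gripper is mounted at the origin on the work surface. World frame = base frame: x ahead of the robot, y to its left, z up, the work surface at z = 0. Lengths are in m, angles in rad, forces in N, time in s.
With the tool pointing down it reaches from about 0.275 to 0.825 m from the base axis. Payload 5.2 kg.
Tool frame: the origin (TCP) lies at the very end of the fingers, on their centre line; the grasp point (between the pads) lies 19 mm behind it; y points along the fingers, x is the direction in which the jaws open and shut, and the axes are right-handed (so a half turn about y gives the same grasp; the last joint's range is limited). The gripper opens to 93 mm and grips with 3 to 60 N. Pads are 15 mm wide; open, the fingers measure 128 mm over their backs; the gripper's body (75 mm by 188 mm) begins 65 mm behind the grasp point.
Start: joints at [0.942, 0.259, 1.535, -0, 1.348, -0.203], TCP at [0.227, 0.501, 0.219] pointing down, gripper open.
Joint ranges: [-3.14, 3.14], [-0.91, 2.08], [0.19, 2.58], [-1.22, 4.36], [0.22, 2.71], [-3.12, 3.12]. Speed limits (rad/s): [2.57, 2.57, 3.14, 3.14, 3.14, 3.14].

INTERFACE

Orientations are given as [roll, pitch, yaw] about the fixed x, y, z axes, in that order (R = Rz(yaw) Ry(pitch) Rx(roll)).
In Python, from bench import * gives the robot as it stands. The module is installed in compiled form; this text tells all that it offers.
- The arm moves only by the shell command python3 -m creep 'ROWS' [FORCE]. ROWS is a JSON object of lists of equal length, an entry for each row: "angular": the turn, a rotation vector about the tool's x, y, z in degrees, a list of three; "offset": the shift along the tool's x, y, z in m, a list of three; "grip": the closure, from 0 (fully open) to 1 (shut). A call has 1 to 8 rows; each row shifts and turns the commanded pose from where the row before left it, along the tool's axes as they then stand; what a row does not reach is not made up. A row lasts 1/12 s, in which the tool goes at most 41.7 mm and 7.16 degrees, less where a joint would pass 70% of its speed; a pose out of reach is approached as far as the arm can. A call is refused whole if a number of a shift passes 0.0417 or a number of a turn 7.16, either way. A call with a gripper value outside its range is refused whole. The fingers move at their own pace and stop on an object; FORCE is the grip in N (left out, the last holds). Time passes only in rows, so rows that do not move let the fingers close. It gives the time, the measured TCP pose, the force and the opening at its end, in the units of the state.
- get_obs(): the state, without advancing time (a new reading comes with each control period).
- camera(name): name is "scene" or "top" or "wrist"; returns (picture, depth): 480x640x3 uint8, red, green, blue; 480x640 float32, m along the optical axis (not along the pixel's ray), 0 where there is no reading.
- get_calibration(name): a dict with "fx", "fy", "cx", "cy" (pixels), "k1" (the pictures are not rectified: a ray, as slopes to the right and down, at radius r is drawn at 1 + k1 r^2 times it, then the intrinsics apply), "eye" and "orientation" of the camera in the world. Camera axes: x right, y down, z forward; pixel columns grow to the right and rows downward; lengths in m; the calibration is good to about 2 mm. A picture is of the moment at which its call begins: read the wrist's pose just before it. get_calibration takes no time and is no camera call; for the wrist camera it gives the pose at the moment of the call.
- hand_in(): hands the job in, once; it reports no verdict.
Trained networks look in the newest picture that a camera, given by its name, has taken for a name from the list of things; names that differ only in an ending like _2 or _b are one class to them, and where a whole thing is asked for, a point or a joint stands for the part that bears it (a point fixed in the world has none). Each returns a list of dicts, best first, with "score" (0 to 1); they miss things now and then, are a little off and sometimes report something else, mostly with a low value. They report only what shows in the picture. A call takes as long as a camera call. They do not tell look-alikes from the thing itself.
- masks_of(name, camera): "region" (480x640 bool, what is visible of it) and "point" ([column, row] in pixels, amid what is visible of it).
The state is a dict: "time_s": time; "joint_positions": joint angles; "qvel": joint speeds; "joint_torque": joint torques, N m; "tcp_pos": TCP position; "tool_rot": TCP orientation; "force": force on the tool from outside, world axes, zero at the start; "ft_torque": the same for the moment, N m; "opening": finger opening in m.
Only numpy, scipy, OpenCV 4.12 (cv2) and the standard library are available. Lean on these libraries where they do the work, as an engineer would, in place of code of your own. Each camera call takes 0.05 s, during which the arm holds its last target. There are 200 camera calls.

TASK

The tea has brewed: take the steel infuser out of the white brewing pot. Gently press its release plate down so that the clip lets go, and keep it held down while you draw the infuser straight up out of the pot without forcing the clip, then set the infuser down softly, upright and fully down on the floor of the copper drip cup, let go and move away, leaving everything else on the table in its place.

Things in the scene. Friction and masses are not known exactly. Their poses are not given: they have to be found in the camera images.
- pot: White ceramic brewing pot on a dark steel base, fixed, 128 mm across the belly, spout towards its own +y (reaching 106 mm from the axis, 96 mm high), loop handle towards its -y. Origin: centre of the underside on the table, z up along the pot's axis. Its mouth is a flat ring, top 100 mm above the origin, 80 mm outer diameter, with a 53 mm bore 20 mm deep; below the ring the pot is hollow.
- infuser: Steel tea infuser, about 0.28 kg, seated in the pot: a 50 mm cylinder with a tapered foot (40 mm across), hanging by a flange 68 mm across. Origin: centre of the underside of its foot, z up along its axis; seated, 25 mm above the pot's origin, with 1.5 mm sideways play in the bore. The flange's underside is 75 mm above the origin. The pot's mouth bears about 25 N of press, push or pull from it.
- flange (a point): Centre of the flange's upper face, 80 mm above the infuser's origin, same axes. Above it stands an upright black grip, 30 mm along x, 14 mm thick along y, 64 mm tall, on a stiff screwed stem whose height is set differently each time and not measured: the grip's foot is 0 to 18 mm, its top 64 to 82 mm above this point. Fingers closed on it while the plate is down hold both.
- plate_mid (a point): Point on the axis 27 mm above the flange, mid-range of the unpressed release plate's upper face (18 to 36 mm above the flange, moving with the grip). Plate: 36 mm along x, 68 mm along y, 6 mm thick, round the grip's foot, 27 mm wide beside both broad faces for fingertips to press. Springy: 3 N to start, 9 N at its hard stop, 10 mm down. The clip is free only beyond 3.5 to 7 mm.
- clip (a point): About where the clip hook comes out, on the infuser's +x side: 25 mm from its axis, 41.5 mm above its origin (9 mm lower to 9 mm higher, with the grip). It stands out 6 mm when the plate is up; then the infuser can rise 1 to 20 mm before it catches under the mouth ring. The bore has a groove inside where the hook catches again if the plate comes up too soon. Let go, the plate springs up.
- drip_cup: Short straight-walled copper drip cup, loose, 0.35 kg, 68 mm outer diameter, 30 mm high, bore 60 mm, inner floor 6 mm above its origin. Origin: centre of its underside, z up.
- saucer0: White saucer, 130 mm across, 16 mm high, in front of the robot, carrying a teacup; leave alone. Origin: centre of its underside.
- saucer1: The other white saucer, 130 mm across, beyond the task's things, carrying a teacup; leave alone. Origin: centre of its underside.
- teacup0: White ceramic cup on the nearer saucer, 68 mm across, 60 mm high, handle reaching 71 mm from its axis; leave alone. Origin: centre of its underside.
- teacup1: White ceramic cup on the farther saucer, same size; leave alone. Origin: centre of its underside.
- sugar_bowl: Small glass bowl, 60 mm across, 45 mm high, standing between pot and drip cup; leave alone. Origin: centre of its underside.
- tongs: Steel tongs 128 mm long lying on a wooden block (30 mm high) at the back right; leave alone. Origin: their middle, on the block's top.
- jam_jar: Amber glass jar, 70 mm across, 90 mm high, at the near left; leave alone. Origin: centre of its underside.
Things that resemble listed ones, but are neither listed nor needed, are in the scene too. What is shaped like the infuser but blue or purple is not meant.

How it is judged:
By the outcome, as a careful person would: the job done as asked, in the order asked, and still so for the second after the job is handed in, with the robot touching nothing.
It also fails if it takes over 67 s, if anything falls off the work surface, if the arm or the gripper's body presses on something with over 40 N, if the wrist force passes 120 N, or if a joint passes its speed limit or range.

## Working session

There is one attempt and no reset: what is moved stays moved. The work goes in short steps, Python scripts to look and compute and a shell command to move; the robot and the scene stay as the last step left them, time stands still between calls to the robot, and variables do not carry over. Pictures are saved under pics/ and viewed, about 8 in all and at most 12, crops included, and the job is handed in when it is done.

```bash
mkdir -p pics
cat > h.py <<'E'
from bench import *
import numpy as np, cv2
from scipy.spatial.transform import Rotation as Ro
def rot(o):
    o=np.array(o,float)
    return o if o.shape==(3,3) else (Ro.from_euler('xyz',o).as_matrix() if o.size==3 else Ro.from_quat(o).as_matrix())
def cloud(d,c):
    v,u=np.mgrid[0:480,0:640].astype(float)
    xd=(u-c['cx'])/c['fx'];yd=(v-c['cy'])/c['fy'];x,y=xd.copy(),yd.copy()
    for _ in range(20):
        s=1+c['k1']*(x*x+y*y);x,y=xd/s,yd/s
    P=np.stack([x*d,y*d,d],-1)
    P=P@rot(c['orientation']).T+np.array(c['eye'])
    P[d<=0]=np.nan
    return P
def save(n,im): cv2.imwrite('pics/'+n,im[...,::-1])
E
python3 - <<'E'
from h import *
o=get_obs();print({k:np.round(v,3) for k,v in o.items()})
for cam in ['scene','top']:
    im,d=camera(cam);c=get_calibration(cam);print(cam,c);save(cam+'.png',im);P=cloud(d,c);np.savez(cam,im=im,d=d,P=P)
    for n in ['pot','infuser','flange','plate_mid','drip_cup','sugar_bowl','jam_jar','saucer0','tongs']:
        for m in masks_of(n,cam)[:3]:
            r=m['region'];q=P[r];q=q[~np.isnan(q[:,0])]
            if len(q)<5: print(n,m['score'],m['point'],'nodepth');continue
            print(n,round(m['score'],2),np.round(m['point']),r.sum(),np.round(np.median(q,0),3),np.round(np.percentile(q,2,0),3),np.round(np.percentile(q,98,0),3))
E
```

```text
{'time_s': np.float64(0.0), 'joint_positions': array([ 0.942,  0.259,  1.536,  0.   ,  1.348, -0.203]), 'qvel': array([ 0.001, -0.002,  0.   , -0.   ,  0.001, -0.   ]), 'joint_torque': array([ 0.0000e+00, -4.3732e+01, -2.8401e+01,  7.2000e-02,  4.1000e-02,
       -0.0000e+00]), 'tcp_pos': array([0.227, 0.5  , 0.218]), 'tool_rot': array([-1.57 ,  0.002,  1.145]), 'force': array([-0.724,  0.675,  0.579]), 'ft_torque': array([-0.068,  0.005,  0.034]), 'opening': np.float64(0.093)}
scene {'fx': 489.9909690253473, 'fy': 489.9909690253473, 'cx': 316.76986461800334, 'cy': 244.75040020258376, 'k1': 0.02018182555019677, 'eye': array([ 0.90698686, -0.68427685,  1.10363048]), 'orientation': array([-2.46486363e+00, -3.99285492e-04,  5.12358100e-01])}
pot 0.83 [297. 328.] 2032 [ 0.584 -0.2    0.072] [ 0.51  -0.253 -0.001] [ 0.623 -0.072  0.101]
pot 0.54 [270. 244.] 702 [ 0.377 -0.002  0.038] [ 0.322 -0.04   0.006] [0.412 0.026 0.066]
infuser 0.85 [356. 277.] 834 [ 0.647 -0.013  0.081] [ 0.608 -0.035 -0.001] [0.669 0.072 0.144]
infuser 0.81 [232. 307.] 867 [ 0.418 -0.245  0.082] [ 0.38  -0.264  0.
[... 2647 characters left out ...]
197  0.1  ] [ 0.593 -0.133  0.176]
drip_cup 0.63 [258. 273.] 559 [0.48  0.157 0.006] [ 0.45   0.124 -0.002] [0.51  0.187 0.031]
drip_cup 0.27 [387. 239.] 662 [ 0.557 -0.161  0.128] [ 0.53  -0.197  0.099] [ 0.593 -0.133  0.176]
sugar_bowl 0.66 [314. 264.] 429 [ 0.514 -0.     0.02 ] [ 0.487 -0.027 -0.002] [0.539 0.029 0.046]
jam_jar 0.58 [178. 333.] 804 [0.32  0.347 0.087] [0.288 0.324 0.005] [0.35  0.384 0.093]
saucer0 0.93 [335. 167.] 1022 [ 0.796 -0.039  0.012] [ 0.742 -0.095  0.001] [0.862 0.025 0.02 ]
saucer0 0.72 [321. 300.] 1306 [ 0.381 -0.007  0.011] [ 0.318 -0.066  0.002] [0.436 0.053 0.061]
tongs 0.6 [450. 178.] 238 [ 0.734 -0.354  0.036] [ 0.719 -0.406  0.031] [ 0.744 -0.292  0.041]
```

View pictures.

Run:
```python
from h import *
T=np.load('top.npz');P=T['P'];im=T['im']
S=np.load('scene.npz');PS=S['P']
cv2.imwrite('pics/v1.png',np.hstack([cv2.resize(im[190:310,230:430],(800,480),interpolation=cv2.INTER_CUBIC)])[...,::-1])
def rect(pts): return [np.round(x,4) for x in cv2.minAreaRect((pts*1000).astype(np.float32))]
for nm,Q in (('top',P),('scene',PS)):
    b=(abs(Q[...,0]-.562)<.05)&(abs(Q[...,1]+.165)<.05)
    z=Q[...,2]
    h,e=np.histogram(z[b&(z>.09)],bins=np.arange(.09,.19,.003));print(nm,dict(zip(np.round(e,3),h)))
    for lo,hi in ((.165,.185),(.12,.136),(.1025,.110),(.095,.1025)):
        q=Q[b&(z>lo)&(z<hi)]
        if len(q)>5: print(lo,len(q),np.median(q,0).round(4),rect(q[:,:2]))
    b=(abs(Q[...,0]-.48)<.05)&(abs(Q[...,1]-.156)<.05)&(z>.024)&(z<.04)
    q=Q[b];print('cup',len(q),np.median(q[:,2]),cv2.minEnclosingCircle((q[:,:2]*1000).astype(np.float32)))
```

```text
top {np.float64(0.09): np.int64(88), np.float64(0.093): np.int64(92), np.float64(0.096): np.int64(136), np.float64(0.099): np.int64(95), np.float64(0.102): np.int64(115), np.float64(0.105): np.int64(48), np.float64(0.108): np.int64(3), np.float64(0.111): np.int64(0), np.float64(0.114): np.int64(0), np.float64(0.117): np.int64(0), np.float64(0.12): np.int64(3), np.float64(0.123): np.int64(50), np.float64(0.126): np.int64(168), np.float64(0.129): np.int64(100), np.float64(0.132): np.int64(8), np.float64(0.135): np.int64(5), np.float64(0.138): np.int64(3), np.float64(0.141): np.int64(1), np.float64(0.144): np.int64(6), np.float64(0.147): np.int64(3), np.float64(0.15): np.int64(2), np.float64(0.153): np.int64(2), np.float64(0.156): np.int64(4), np.float64(0.159): np.int64(3), np.float64(0.162): np.int64(3), np.float64(0.165): np.int64(3), np.float64(0.168): np.int64(5), np.float64(0.171): np.int64(40), np.float64(0.174): np.int64(38), np.float64(0.177): np.int64(3), np.float64(0.18): np.int64(0), np.float64(0.183): np.int64(0), np.float64(0.186): np.int64(0)}
0.165 89 [ 0.5618 -0.1641  0
[... 1455 characters left out ...]
0.174): np.int64(39), np.float64(0.177): np.int64(6), np.float64(0.18): np.int64(0), np.float64(0.183): np.int64(0), np.float64(0.186): np.int64(0)}
0.165 92 [ 0.5636 -0.1671  0.174 ] [array([ 561.991 , -165.9782]), array([14.8406, 31.5754]), np.float64(70.2833)]
0.12 287 [ 0.5648 -0.1755  0.1286] [array([ 561.9374, -165.5344]), array([69.1743, 36.8408]), np.float64(72.1385)]
0.1025 198 [ 0.5783 -0.1769  0.1046] [array([ 566.8922, -170.5731]), array([67.1595, 63.8655]), np.float64(19.4682)]
0.095 282 [ 0.5779 -0.186   0.0988] [array([ 565.2372, -173.8334]), array([84.3817, 75.9357]), np.float64(16.6343)]
cup 117 0.02817562609643831 ((483.0939636230469, 155.4278564453125), 35.735633850097656)
```

View pics/scene.png

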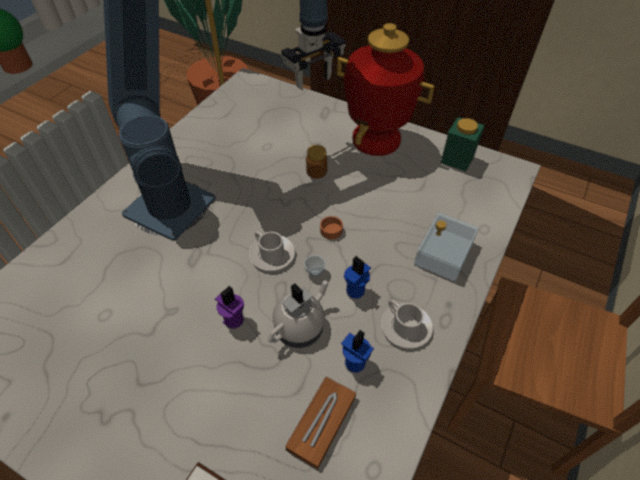

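View pics/v1.png

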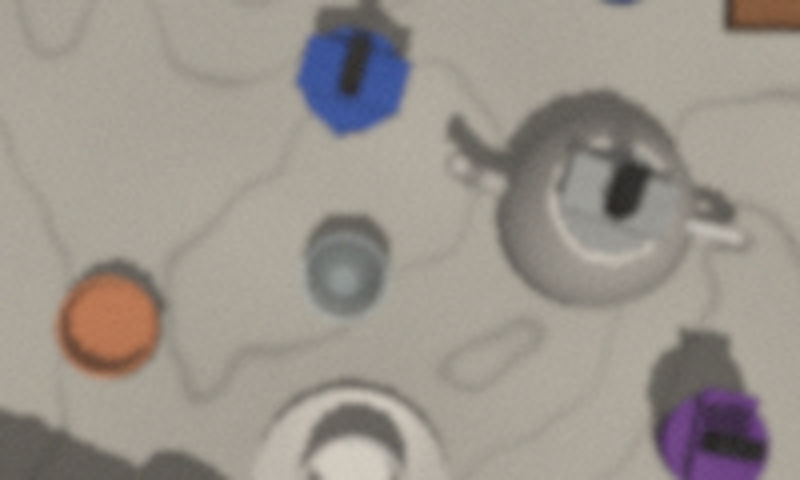

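The scene shows the pot with the steel infuser at about (297,310), blue and purple look-alikes, and the copper cup at (330,228). The top crop confirms that the grip's thin axis lies along about 71.5°. I'll check the path is clear, then move.

```bash
python3 - <<'E'
from h import *
for n in('top','scene'):
    q=np.load(n+'.npz')['P'].reshape(-1,3);q=q[q[:,2]>.16]
    a=np.array([.227,.5]);b=np.array([.5615,-.1655]);t=np.clip((q[:,:2]-a)@(b-a)/((b-a)@(b-a)),.2,1)
    d=np.linalg.norm(q[:,:2]-a-t[:,None]*(b-a),axis=1)
    k=(d<.13)&(t>.2);print(n,k.sum());
    if k.any(): print(q[k].min(0),q[k].max(0),np.median(q[k],0))
E
python3 -m creep '{"angular":[[0,-5.9,0],[0,0,0],[0,0,0],[0,0,0],[0,0,0],[0,0,0],[0,0,0],[0,0,0]],"offset":[[0,0,0],[-0.0219,0,-0.022],[-0.0219,0,-0.022],[-0.0219,0,-0.022],[-0.0219,0,-0.022],[-0.0219,0,-0.022],[-0.0219,0,-0.022],[-0.0219,0,-0.022]],"grip":[0,0,0,0,0,0,0,0]}' 20
```

```text
top 94
[ 0.54449718 -0.17382599  0.16041217] [ 0.57676015 -0.15452247  0.17869109] [ 0.55999256 -0.16408272  0.17352621]
scene 110
[ 0.54644317 -0.17816404  0.1600928 ] [ 0.57797013 -0.15458193  0.17986152] [ 0.56357566 -0.16842275  0.17324872]
time_s: 1.67
tcp_pos: [0.325, 0.3054, 0.2188]
tool_rot: [-1.571, -0.0, 1.248]
force: [-1.1, -0.3, -0.4]
opening: 0.0925
```

```bash
python3 -m creep '{"angular":[[0,0,0],[0,0,0],[0,0,0],[0,0,0],[0,0,0],[0,0,0],[0,0,0],[0,0,0]],"offset":[[-0.0219,0,-0.022],[-0.0219,0,-0.022],[-0.0219,0,-0.022],[-0.0219,0,-0.022],[-0.0219,0,-0.022],[-0.0219,0,-0.022],[-0.0219,0,-0.022],[-0.0219,0,-0.022]],"grip":[0,0,0,0,0,0,0,0]}'
python3 -m creep '{"angular":[[0,0,0],[0,0,0],[0,0,0],[0,0,0],[0,0,0],[0,0,0],[0,0,0],[0,0,0]],"offset":[[-0.0219,0,-0.022],[-0.0219,0,-0.022],[-0.0219,0,-0.022],[-0.0219,0,-0.022],[-0.0219,0,-0.022],[0,0,0],[0,0,0],[0,0,0]],"grip":[0,0,0,0,0,0,0,0]}'
python3 - <<'E'
from h import *
print(get_calibration('wrist'));o=get_obs();print(o['tcp_pos'],o['tool_rot'],o['force'])
c=get_calibration('wrist');im,d=camera('wrist');save('w1.png',im);P=cloud(d,c);np.savez('w1',P=P)
z=P[...,2];b=(abs(P[...,0]-.562)<.05)&(abs(P[...,1]+.165)<.05)
for lo,hi in ((.166,.185),(.12,.136),(.102,.110),(.095,.102)):
    q=P[b&(z>lo)&(z<hi)]
    if len(q)>5: print(lo,len(q),np.median(q,0).round(4),cv2.minAreaRect((q[:,:2]*1000).astype(np.float32)))
E
```

```text
time_s: 2.33
tcp_pos: [0.4364, 0.0832, 0.2189]
tool_rot: [-1.571, -0.0, 1.248]
force: [0.4, -0.7, 0.4]
opening: 0.0927
time_s: 3.0
tcp_pos: [0.505, -0.0537, 0.2184]
tool_rot: [-1.57, -0.0, 1.247]
force: [-0.3, -0.5, -0.4]
opening: 0.0929
{'fx': 369.56894272742977, 'fy': 369.56894272742977, 'cx': 324.98327723490684, 'cy': 240.35486484348567, 'k1': -0.005618867416212963, 'eye': array([ 0.43461533, -0.03106415,  0.38478354]), 'orientation': array([ 2.87488921e+00, -1.01382453e-03,  1.24705775e+00])}
[ 0.50499907 -0.05368482  0.21839698] [-1.56971862e+00 -4.13733625e-04  1.24737847e+00] [-0.3300903  -0.50985895 -0.43433711]
0.166 531 [ 0.5657 -0.1653  0.1755] ((564.831787109375, -166.71849060058594), (14.074464797973633, 19.358612060546875), 72.26000213623047)
0.12 667 [ 0.5541 -0.1428  0.1295] ((554.8307495117188, -143.45895385742188), (31.150697708129883, 14.191333770751953), 67.59706115722656)
0.102 795 [ 0.5512 -0.1418  0.1052] ((555.5678100585938, -141.26419067382812), (40.91169357299805, 25.241790771484375), 38.68234634399414)
0.095 941 [ 0.5497 -0.1311  0.0994] ((554.032470703125, -132.53346252441406), (64.14481353759766, 20.820466995239258), 8.893888473510742)
```

View pics/w1.png

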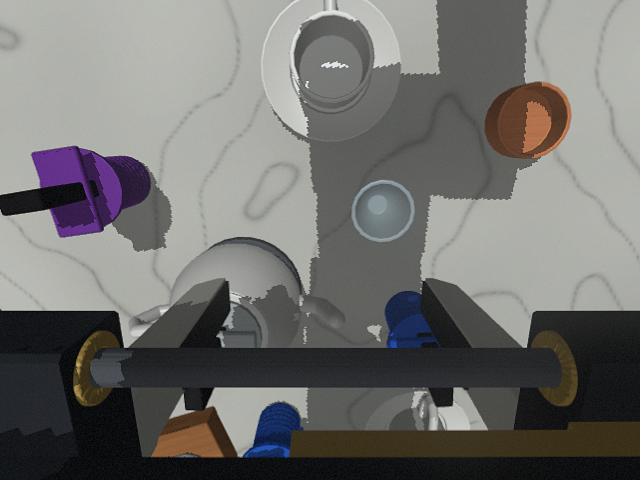

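The wrist picture shows the pot at about (240,300), with the grip hidden behind the gripper bar. The depth readings agree with my estimate to within 1 mm. Next I'll move above the grip and part-close the fingers.

```bash
python3 -m creep '{"angular":[[0,0,0],[0,0,0],[0,0,0],[0,0,0],[0,0,0],[0,0,0],[0,0,0],[0,0,0]],"offset":[[-0.022,0,-0.0223],[-0.022,0,-0.0223],[-0.022,0,-0.0222],[-0.022,0,-0.0222],[0,0,0],[0,0,0],[0,0,0],[0,0,0]],"grip":[0.3,0.6,0.74,0.74,0.74,0.74,0.74,0.74]}'
python3 - <<'E'
from h import *
o=get_obs();p=o['tcp_pos'];y=o['tool_rot'][2];c,s=np.cos(y),np.sin(y);print(p,o['tool_rot'],o['opening'],o['force'],c*p[0]+s*p[1],-s*p[0]+c*p[1])
im,d=camera('scene');save('s2.png',cv2.resize(im[220:360,210:400],(760,560),interpolation=cv2.INTER_CUBIC))
E
```

```text
time_s: 3.72
tcp_pos: [0.5614, -0.1639, 0.2188]
tool_rot: [-1.57, -0.0, 1.25]
force: [-0.5, 0.2, 0.2]
opening: 0.0443
[ 0.56141914 -0.16386666  0.21884103] [-1.57032383e+00 -4.57735560e-04  1.24966908e+00] 0.0443272898683943 [-0.45718806  0.21655222  0.16961203] 0.021714471079696124 -0.584441801631679
```

View pics/s2.png

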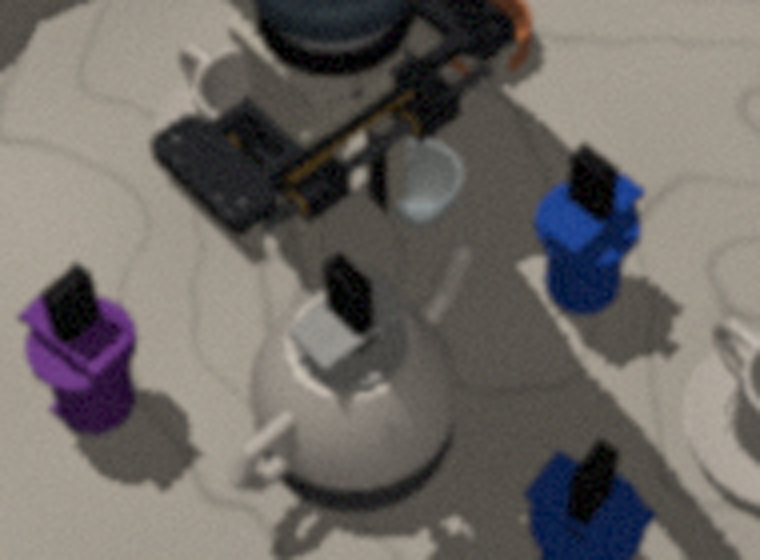

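Run:
```python
from h import *
c=get_calibration('scene');R=rot(c['orientation']);p=get_obs()['tcp_pos'];print(p,get_obs()['opening'])
for X in (p,p+[.007,.021,0],p-[.007,.021,0],p+[0,0,.084],[.5615,-.1655,.175],[.5615,-.1655,.128]):
    v=R.T@(np.array(X)-c['eye']);print(((v[0]/v[2]*c['fx']+c['cx']-210)*4).round(),((v[1]/v[2]*c['fy']+c['cy']-220)*4).round())
P=np.load('scene.npz')['P']
im,d=camera('scene');P=cloud(d,c);b=(abs(P[...,0]-.56)<.15)&(abs(P[...,1]+.165)<.15)&(P[...,2]>.19)&(P[...,2]<.30)
for z0 in np.arange(.19,.3,.01):
    q=P[b&(abs(P[...,2]-z0-.005)<.005)]
    if len(q): print(z0.round(2),len(q),q.min(0).round(3),q.max(0).round(3))
```

```text
[ 0.56150809 -0.1639774   0.21895677] 0.03987357643901802
343.0 223.0
373.0 201.0
312.0 245.0
337.0 130.0
344.0 270.0
347.0 314.0
0.21 5 [ 0.562 -0.187  0.216] [ 0.574 -0.141  0.219]
0.22 35 [ 0.546 -0.198  0.22 ] [ 0.582 -0.136  0.23 ]
0.23 53 [ 0.543 -0.2    0.23 ] [ 0.582 -0.135  0.24 ]
0.24 53 [ 0.544 -0.201  0.24 ] [ 0.582 -0.135  0.25 ]
0.25 51 [ 0.549 -0.202  0.25 ] [ 0.582 -0.134  0.26 ]
0.26 30 [ 0.554 -0.202  0.26 ] [ 0.582 -0.134  0.27 ]
0.27 24 [ 0.546 -0.201  0.27 ] [ 0.582 -0.133  0.28 ]
0.28 9 [ 0.564 -0.145  0.281] [ 0.573 -0.142  0.29 ]
0.29 9 [ 0.556 -0.212  0.293] [ 0.581 -0.143  0.299]
```

The projected fingertips and grip line up. Descending around the grip.

```bash
python3 -m creep '{"angular":[[0,0,0],[0,0,0],[0,0,0],[0,0,0],[0,0,0],[0,0,0],[0,0,0],[0,0,0]],"offset":[[0,0.008,0],[0,0.008,0],[0,0.01,0],[0,0.01,0],[0,0.01,0],[0,0.01,0],[0,0.012,0],[0,0.008,0]],"grip":[0.74,0.74,0.74,0.74,0.74,0.74,0.74,0.74]}'
python3 -m creep '{"angular":[[0,0,0],[0,0,0],[0,0,0],[0,0,0],[0,0,0]],"offset":[[0,0.004,0],[0,0.003,0],[0,0.001,0],[0,0,0],[0,0,0]],"grip":[0.74,0.74,0.74,0.74,0.74]}'
python3 - <<'E'
from h import *
for i in range(3):
    camera('top');o=get_obs();print(o['tcp_pos'],o['opening'],o['force'],o['ft_torque'])
E
```

```text
time_s: 4.48
tcp_pos: [0.5613, -0.1655, 0.1406]
tool_rot: [-1.569, -0.0, 1.248]
force: [-0.2, -1.0, -0.7]
opening: 0.0241
time_s: 4.9
tcp_pos: [0.5623, -0.1659, 0.1352]
tool_rot: [-1.572, 0.0, 1.248]
force: [-0.9, -0.4, 0.2]
opening: 0.0241
[ 0.5623323  -0.16594034  0.13524503] 0.024273331017510717 [-0.53597921 -0.41746308 -0.55312821] [ 0.03139023  0.01926247 -0.08264533]
[ 0.56230439 -0.16592303  0.13525354] 0.023912209099368465 [-0.097535   -0.09558464 -0.67803439] [-0.02531978  0.03153976 -0.04768089]
[ 0.56228064 -0.16588289  0.13522372] 0.02429475962100319 [-0.06234246  0.32579799  0.02095247] [-0.03765678  0.01819226  0.00576208]
```

```bash
python3 -m creep '{"angular":[[0,0,0],[0,0,0],[0,0,0],[0,0,0],[0,0,0]],"offset":[[0,0.002,0],[0,0.002,0],[0,0.001,0],[0,0,0],[0,0,0]],"grip":[0.74,0.74,0.74,0.74,0.74]}'
python3 -m creep '{"angular":[[0,0,0],[0,0,0],[0,0,0],[0,0,0]],"offset":[[0,0.001,0],[0,0.001,0],[0,0,0],[0,0,0]],"grip":[0.74,0.74,0.74,0.74]}'
python3 -m creep '{"angular":[[0,0,0],[0,0,0],[0,0,0],[0,0,0]],"offset":[[0,0.001,0],[0,0.001,0],[0,0,0],[0,0,0]],"grip":[0.74,0.74,0.74,0.74]}'
```

```text
time_s: 5.47
tcp_pos: [0.562, -0.1657, 0.1298]
tool_rot: [-1.571, 0.0, 1.248]
force: [-0.1, 0.4, 2.0]
opening: 0.0243
time_s: 5.8
tcp_pos: [0.562, -0.1657, 0.1278]
tool_rot: [-1.571, -0.0, 1.248]
force: [-1.8, 1.0, 3.9]
opening: 0.024
time_s: 6.13
tcp_pos: [0.562, -0.1657, 0.1257]
tool_rot: [-1.571, -0.0, 1.248]
force: [-0.9, 1.1, 5.1]
opening: 0.0242
```

```bash
python3 -m creep '{"angular":[[0,0,0],[0,0,0],[0,0,0],[0,0,0],[0,0,0]],"offset":[[0,0.001,0],[0,0.001,0],[0,0.001,0],[0,0,0],[0,0,0]],"grip":[0.74,0.74,0.74,0.74,0.74]}'
python3 -m creep '{"angular":[[0,0,0],[0,0,0],[0,0,0],[0,0,0]],"offset":[[0,0.001,0],[0,0.001,0],[0,0,0],[0,0,0]],"grip":[0.74,0.74,0.74,0.74]}'
python3 - <<'E'
from h import *
for i in range(4):
    camera('top');o=get_obs();print(o['tcp_pos'],o['opening'],o['force'],o['ft_torque'])
E
```

```text
time_s: 6.55
tcp_pos: [0.562, -0.1658, 0.123]
tool_rot: [-1.571, 0.0, 1.248]
force: [-2.6, 1.2, 7.5]
opening: 0.0246
time_s: 6.88
tcp_pos: [0.562, -0.1657, 0.1212]
tool_rot: [-1.571, 0.0, 1.248]
force: [-3.5, 0.9, 8.6]
opening: 0.0246
[ 0.56202105 -0.16577446  0.12121714] 0.023976842631211512 [-2.99773383  0.70838722  8.04907246] [ 0.23589357  0.48942817 -0.01608362]
[ 0.56199338 -0.16575922  0.12122394] 0.024097800376277737 [-2.32757141  1.17801236  9.36584851] [0.27542141 0.44159749 0.03310858]
[ 0.56201    -0.16576168  0.12122543] 0.02425786892176247 [-2.15192934  1.50775605  7.32211524] [0.20172274 0.44723926 0.04487642]
[ 0.56200562 -0.1657564   0.12125272] 0.024109078501284582 [-3.28737251  1.3585851   7.57148425] [0.18898315 0.46864005 0.02011822]
```

```bash
python3 -m creep '{"angular":[[0,0,0],[0,0,0],[0,0,0],[0,0,0],[0,0,0],[0,0,0],[0,0,0],[0,0,0]],"offset":[[0,0,0],[0,0,0],[0,0,0],[0,0,0],[0,0,0],[0,0,0],[0,0,0],[0,0,0]],"grip":[0.78,0.81,0.83,0.86,0.9,0.95,1,1]}' 35
python3 - <<'E'
from h import *
for i in range(4):
    camera('top');o=get_obs();print(o['tcp_pos'],o['opening'],o['force'],o['ft_torque'])
E
```

```text
time_s: 7.75
tcp_pos: [0.563, -0.1659, 0.1216]
tool_rot: [-1.573, -0.0, 1.248]
force: [-0.8, 1.8, 8.1]
opening: 0.0137
[ 0.5630241  -0.16588457  0.12160817] 0.01367774826117458 [-0.60863898  1.67953107  7.59570708] [ 0.25924544  0.00996884 -0.14762556]
[ 0.56301191 -0.16587342  0.12157642] 0.013992931645851787 [-0.1485738   0.54849572  8.04516727] [ 0.21649855  0.04816933 -0.16675921]
[ 0.56300143 -0.16588198  0.12161154] 0.01368248177004503 [0.05646599 2.30092146 7.94081717] [ 0.3183473   0.07297981 -0.12303867]
[ 0.56300835 -0.16588163  0.121594  ] 0.013915961635207854 [-0.51186533  2.08296147  6.94038335] [ 0.23731642  0.02884151 -0.15544646]
```

```bash
python3 -m creep '{"angular":[[0,0,0],[0,0,0],[0,0,0],[0,0,0],[0,0,0]],"offset":[[0,-0.001,0],[0,-0.001,0],[0,-0.001,0],[0,0,0],[0,0,0]],"grip":[1,1,1,1,1]}'
python3 -m creep '{"angular":[[0,0,0],[0,0,0],[0,0,0],[0,0,0],[0,0,0],[0,0,0]],"offset":[[0,-0.001,0],[0,-0.001,0],[0,-0.001,0],[0,-0.001,0],[0,0,0],[0,0,0]],"grip":[1,1,1,1,1,1]}'
```

```text
time_s: 8.37
tcp_pos: [0.5616, -0.1656, 0.123]
tool_rot: [-1.57, -0.0, 1.248]
force: [0.3, -0.3, -2.6]
opening: 0.0143
time_s: 8.87
tcp_pos: [0.562, -0.1658, 0.1278]
tool_rot: [-1.571, 0.0, 1.248]
force: [0.6, 0.1, -2.1]
opening: 0.0142
```

The infuser hangs freely at its own weight of about 2.7 N. Continuing slowly through the ring.

```bash
for i in 1; do :; done
python3 -m creep '{"angular":[[0,0,0],[0,0,0],[0,0,0],[0,0,0],[0,0,0],[0,0,0],[0,0,0],[0,0,0]],"offset":[[0,-0.001,0],[0,-0.001,0],[0,-0.001,0],[0,-0.001,0],[0,-0.001,0],[0,-0.001,0],[0,-0.001,0],[0,-0.001,0]],"grip":[1,1,1,1,1,1,1,1]}'
python3 -m creep '{"angular":[[0,0,0],[0,0,0],[0,0,0],[0,0,0],[0,0,0],[0,0,0],[0,0,0],[0,0,0]],"offset":[[0,-0.0015,0],[0,-0.0015,0],[0,-0.0015,0],[0,-0.0015,0],[0,-0.0015,0],[0,-0.0015,0],[0,-0.0015,0],[0,-0.0015,0]],"grip":[1,1,1,1,1,1,1,1]}'
python3 -m creep '{"angular":[[0,0,0],[0,0,0],[0,0,0],[0,0,0],[0,0,0],[0,0,0],[0,0,0],[0,0,0]],"offset":[[0,-0.0015,0],[0,-0.0015,0],[0,-0.0015,0],[0,-0.0015,0],[0,-0.0015,0],[0,-0.0015,0],[0,-0.0015,0],[0,-0.0015,0]],"grip":[1,1,1,1,1,1,1,1]}'
```

```text
time_s: 9.53
tcp_pos: [0.562, -0.1657, 0.1358]
tool_rot: [-1.571, 0.0, 1.248]
force: [-0.4, -0.5, -3.2]
opening: 0.0142
time_s: 10.2
tcp_pos: [0.562, -0.1658, 0.1478]
tool_rot: [-1.571, 0.0, 1.248]
force: [0.4, 0.3, -2.6]
opening: 0.0138
time_s: 10.87
tcp_pos: [0.562, -0.1657, 0.1598]
tool_rot: [-1.571, -0.0, 1.248]
force: [-0.1, 0.9, -3.2]
opening: 0.0138
```

```bash
python3 -m creep '{"angular":[[0,0,0],[0,0,0],[0,0,0],[0,0,0],[0,0,0],[0,0,0],[0,0,0],[0,0,0]],"offset":[[0,-0.003,0],[0,-0.004,0],[0,-0.004,0],[0,-0.004,0],[0,-0.004,0],[0,-0.005,0],[0,-0.005,0],[0,-0.005,0]],"grip":[1,1,1,1,1,1,1,1]}'
python3 -m creep '{"angular":[[0,0,0],[0,0,0],[0,0,0],[0,0,0],[0,0,0],[0,0,0],[0,0,0],[0,0,0]],"offset":[[0,-0.006,0],[0,-0.007,0],[0,-0.008,0],[0,-0.008,0],[0,-0.006,0],[0,-0.004,0],[0,-0.002,0],[0,0,0]],"grip":[1,1,1,1,1,1,1,1]}'
python3 - <<'E'
from h import *
o=get_obs();p=o['tcp_pos'];y=o['tool_rot'][2];print(p,o['force'])
im,d=camera('scene');c=get_calibration('scene');P=cloud(d,c);save('s3.png',cv2.resize(im[180:340,210:400],(760,640),interpolation=cv2.INTER_CUBIC)[:600])
for cam in('scene','top','wrist'):
    c=get_calibration(cam);im,d=camera(cam);P=cloud(d,c);z=P[...,2]
    for m in masks_of('drip_cup',cam)[:2]:
        q=P[m['region']]
        if abs(np.nanmedian(q[:,0])-.48)>.04 or len(q)<50: continue
        b=(abs(P[...,0]-.48)<.05)&(abs(P[...,1]-.156)<.05)
        w=P[b&(z>.025)&(z<.036)];f=P[b&(z>-.001)&(z<.036)]
        print(cam,m['score'],len(w),cv2.minEnclosingCircle((w[:,:2]*1000).astype(np.float32)),np.median(w[:,2]))
        n=q[q[:,2]>.024];print(n[:,:2].min(0),n[:,:2].max(0),(n[:,:2].min(0)+n[:,:2].max(0))/2)
E
```

```text
time_s: 11.53
tcp_pos: [0.562, -0.1658, 0.1943]
tool_rot: [-1.571, 0.0, 1.248]
force: [-0.0, 0.2, -2.3]
opening: 0.0136
time_s: 12.2
tcp_pos: [0.5621, -0.1659, 0.2352]
tool_rot: [-1.572, 0.0, 1.248]
force: [0.7, -0.3, -2.9]
opening: 0.0138
[ 0.56214499 -0.16587098  0.23522935] [ 0.6904596  -0.31818436 -2.8682206 ]
top 0.61 115 ((479.6416320800781, 156.20745849609375), 33.61779022216797) 0.02914922785124574
[0.44726592 0.12309705] [0.51072586 0.18976832] [0.47899589 0.15643268]
wrist 0.86 640 ((485.0484924316406, 143.03082275390625), 30.714752197265625) 0.029659028654045794
[0.45607901 0.12038106] [0.51339814 0.15726736] [0.48473857 0.13882421]
```

View pics/s3.png

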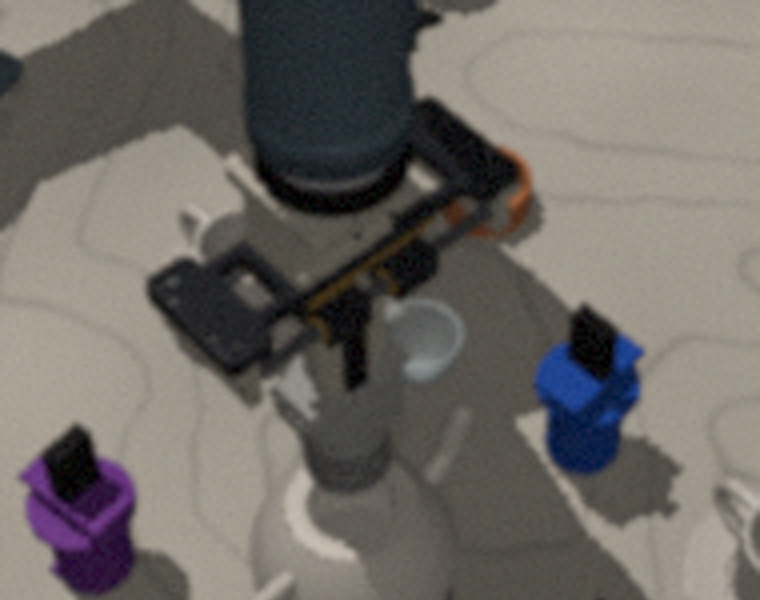

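The infuser is out and hanging upright, with the foot at about (345,470). The cup sits to the right, partly hidden. Carrying it towards the cup.

```bash
python3 -m creep '{"angular":[[0,0,0],[0,0,0],[0,0,0],[0,0,0],[0,0,0],[0,0,0],[0,0,0],[0,0,0]],"offset":[[0.004,0,0.0026],[0.008,0,0.0052],[0.014,0,0.009],[0.018,0,0.0116],[0.02,0,0.0129],[0.02,0,0.0129],[0.02,0,0.0129],[0.02,0,0.0129]],"grip":[1,1,1,1,1,1,1,1]}'
python3 -m creep '{"angular":[[0,0,0],[0,0,0],[0,0,0],[0,0,0],[0,0,0],[0,0,0],[0,0,0],[0,0,0]],"offset":[[0.02,0,0.0129],[0.02,0,0.0129],[0.02,0,0.0129],[0.018,0,0.0116],[0.015,0,0.0097],[0.01,0,0.0064],[0.005,0,0.0032],[0,0,0]],"grip":[1,1,1,1,1,1,1,1]}'
python3 - <<'E'
from h import *
o=get_obs();p=o['tcp_pos'];print(p,o['tool_rot'],o['force'])
for cam in('scene','top','wrist'):
    c=get_calibration(cam);im,d=camera(cam);P=cloud(d,c);z=P[...,2];np.savez('b_'+cam,P=P,im=im)
    for m in masks_of('drip_cup',cam)[:2]:
        q=P[m['region']]
        n=q[q[:,2]>.025]; print(cam,m['score'],m['point'],len(n),cv2.minEnclosingCircle((n[:,:2]*1000).astype(np.float32)) if len(n)>5 else '')
    # infuser body slices below flange
    b=(abs(P[...,0]-p[0])<.05)&(abs(P[...,1]-p[1])<.05)
    for lo,hi in((.13,.15),(.15,.17),(.17,.19),(.19,.208)):
        q=P[b&(z>lo)&(z<hi)]
        if len(q)>20:
            f=lambda v:np.hypot(q[:,0]-v[0],q[:,1]-v[1])-.025
            from scipy.optimize import least_squares
            print(cam,lo,len(q),least_squares(f,p[:2],loss='soft_l1',f_scale=.002).x.round(4))
save('w4.png',im)
E
```

```text
time_s: 13.22
tcp_pos: [0.5242, -0.0202, 0.2348]
tool_rot: [-1.571, -0.001, 1.249]
force: [0.8, 0.6, -2.2]
opening: 0.0136
time_s: 13.88
tcp_pos: [0.4929, 0.1032, 0.2348]
tool_rot: [-1.571, -0.0, 1.25]
force: [-0.2, -0.8, -2.3]
opening: 0.0137
[0.49293534 0.10322976 0.23484458] [-1.57086708e+00 -3.03048615e-04  1.25014646e+00] [-0.16074257 -0.76672971 -2.29066376]
scene 0.82 [330.9, 228.4] 95 ((483.5091552734375, 155.1927032470703), 34.77214050292969)
scene 0.26 [321.5, 419.4] 428 ((729.4473876953125, -352.0260009765625), 62.45242691040039)
scene 0.13 26 [0.4902 0.1051]
scene 0.15 95 [0.4912 0.1041]
scene 0.17 107 [0.4911 0.1038]
scene 0.19 57 [0.4906 0.1045]
wrist 0.92 [374.4, 180.8] 866 ((479.6373291015625, 155.62701416015625), 33.93476867675781)
wrist 0.13 45 [0.4907 0.1009]
wrist 0.15 226 [0.4906 0.1009]
```

View pics/w4.png

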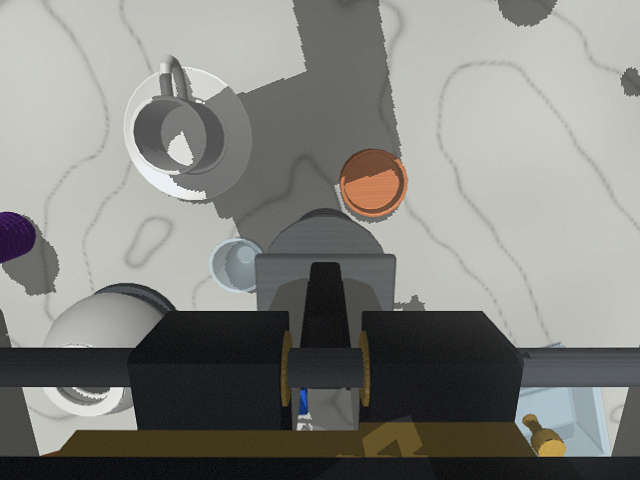

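The wrist view shows the copper cup at (374,182) and the held infuser level, with its flange at about (325,240). The cup is at about (0.4802, 0.1557). Moving over it, then down to just above the rim.

```bash
python3 -m creep '{"angular":[[0,0,0],[0,0,0],[0,0,0],[0,0,0],[0,0,0],[0,0,0],[0,0,0]],"offset":[[0.004,0,0.0023],[0.009,0,0.0053],[0.01,0,0.0059],[0.01,0,0.0059],[0.008,0,0.0047],[0.0053,0,0.003],[0,0,0]],"grip":[1,1,1,1,1,1,1]}'
python3 -m creep '{"angular":[[0,0,0],[0,0,0],[0,0,0],[0,0,0],[0,0,0],[0,0,0],[0,0,0],[0,0,0]],"offset":[[0,0.006,0],[0,0.012,0],[0,0.018,0],[0,0.018,0],[0,0.018,0],[0,0.013,0],[0,0.007,0],[0,0,0]],"grip":[1,1,1,1,1,1,1,1]}'
python3 - <<'E'
from h import *
from scipy.optimize import least_squares
camera('top');o=get_obs();p=o['tcp_pos'];print(p,o['tool_rot'],o['force'])
for cam in('scene','top','wrist'):
    c=get_calibration(cam);im,d=camera(cam);P=cloud(d,c);z=P[...,2]
    if cam=='scene': save('s5.png',cv2.resize(im[170:270,270:400],(780,600),interpolation=cv2.INTER_CUBIC))
    if cam=='wrist': save('w5.png',im)
    b=(abs(P[...,0]-p[0])<.05)&(abs(P[...,1]-p[1])<.05)
    for lo,hi,r in((.008,.027,.034),(.025,.032,.034),(.065,.09,.025),(.09,.112,.025)):
        q=P[b&(z>lo)&(z<hi)]
        if len(q)>20:
            f=lambda v:np.hypot(q[:,0]-v[0],q[:,1]-v[1])-r
            print(cam,lo,len(q),least_squares(f,p[:2],loss='soft_l1',f_scale=.002).x.round(4))
E
```

```text
time_s: 14.77
tcp_pos: [0.4821, 0.156, 0.2347]
tool_rot: [-1.571, -0.0, 1.25]
force: [-0.3, -0.6, -3.3]
opening: 0.0139
time_s: 15.43
tcp_pos: [0.4815, 0.1537, 0.1408]
tool_rot: [-1.568, 0.002, 1.247]
force: [-1.1, -0.2, -2.8]
opening: 0.0137
[0.48231851 0.15387337 0.14200965] [-1.56935964e+00  8.21422720e-04  1.24765674e+00] [ 0.57179513 -0.28041106 -2.34215833]
scene 0.008 136 [0.4808 0.1564]
scene 0.025 62 [0.4803 0.157 ]
scene 0.065 105 [0.4805 0.1551]
scene 0.09 79 [0.4805 0.1547]
wrist 0.008 204 [0.4798 0.1552]
wrist 0.025 672 [0.482  0.1549]
wrist 0.065 141 [0.4801 0.1541]
```

View pics/s5.png

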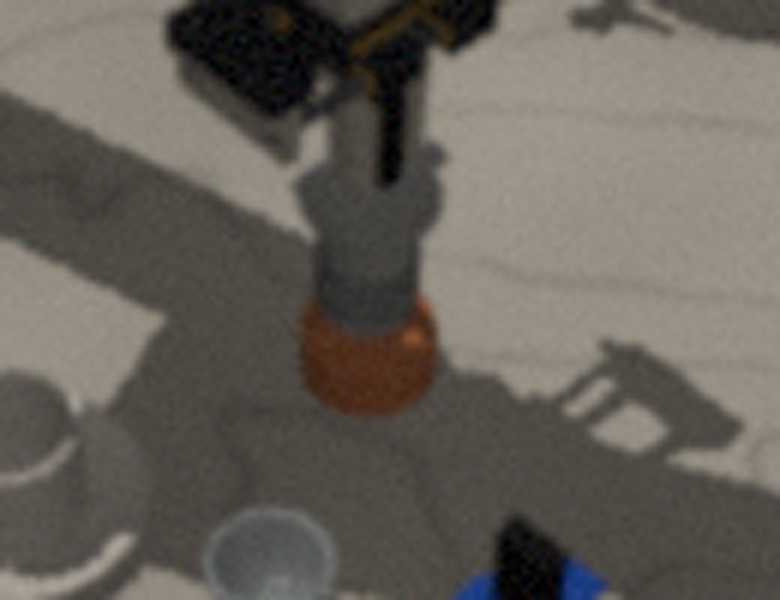

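The infuser is centred over the cup (foot at (365,320), cup at (368,360)), with about 1 mm left to correct. Lowering.

```bash
python3 -m creep '{"angular":[[0,0,0],[0,0,0],[0,0,0],[0,0,0],[0,0,0],[0,0,0],[0,0,0],[0,0,0]],"offset":[[0.0011,0.002,0.0004],[0,0.005,0],[0,0.006,0],[0,0.006,0],[0,0.006,0],[0,0.005,0],[0,0.003,0],[0,0,0]],"grip":[1,1,1,1,1,1,1,1]}'
python3 -m creep '{"angular":[[0,0,0],[0,0,0],[0,0,0],[0,0,0]],"offset":[[0,0.001,0],[0,0.001,0],[0,0,0],[0,0,0]],"grip":[1,1,1,1]}'
```

```text
time_s: 16.3
tcp_pos: [0.482, 0.1553, 0.1086]
tool_rot: [-1.569, 0.001, 1.248]
force: [-0.2, 0.9, -2.9]
opening: 0.0139
time_s: 16.63
tcp_pos: [0.4828, 0.1554, 0.1078]
tool_rot: [-1.571, -0.0, 1.248]
force: [0.3, -0.4, -2.8]
opening: 0.014
```

```bash
python3 -m creep '{"angular":[[0,0,0],[0,0,0],[0,0,0],[0,0,0],[0,0,0]],"offset":[[0,0.001,0],[0,0.001,0],[0,0.001,0],[0,0,0],[0,0,0]],"grip":[1,1,1,1,1]}'
python3 -m creep '{"angular":[[0,0,0],[0,0,0],[0,0,0],[0,0,0]],"offset":[[0,0.0005,0],[0,0.0005,0],[0,0,0],[0,0,0]],"grip":[1,1,1,1]}'
```

```text
time_s: 17.05
tcp_pos: [0.4826, 0.1554, 0.1046]
tool_rot: [-1.571, 0.0, 1.248]
force: [-0.6, 0.3, -2.1]
opening: 0.0142
time_s: 17.38
tcp_pos: [0.4826, 0.1554, 0.1036]
tool_rot: [-1.571, 0.0, 1.248]
force: [0.5, -0.1, -2.6]
opening: 0.0137
```

```bash
python3 -m creep '{"angular":[[0,0,0],[0,0,0],[0,0,0],[0,0,0]],"offset":[[0,0.0005,0],[0,0.0005,0],[0,0,0],[0,0,0]],"grip":[1,1,1,1]}'
python3 -m creep '{"angular":[[0,0,0],[0,0,0],[0,0,0]],"offset":[[0,0.0005,0],[0,0,0],[0,0,0]],"grip":[1,1,1]}'
python3 -m creep '{"angular":[[0,0,0],[0,0,0],[0,0,0]],"offset":[[0,0.0005,0],[0,0,0],[0,0,0]],"grip":[1,1,1]}'
```

```text
time_s: 17.72
tcp_pos: [0.4826, 0.1554, 0.1026]
tool_rot: [-1.571, 0.0, 1.248]
force: [-0.2, -0.6, -2.4]
opening: 0.0137
time_s: 17.97
tcp_pos: [0.4827, 0.1554, 0.1026]
tool_rot: [-1.571, -0.0, 1.248]
force: [-1.5, -0.4, 4.0]
opening: 0.0139
time_s: 18.22
tcp_pos: [0.4828, 0.1555, 0.1026]
tool_rot: [-1.571, -0.0, 1.248]
force: [-3.7, -1.2, 8.6]
opening: 0.0139
```

The infuser is on the floor at the expected height, with about 8.6 N of press, which matches the plate spring. I'll open a little with the tips still on the plate, then let the plate rise gently.

```bash
python3 -m creep '{"angular":[[0,0,0],[0,0,0],[0,0,0],[0,0,0],[0,0,0],[0,0,0]],"offset":[[0,0,0],[0,0,0],[0,0,0],[0,0,0],[0,0,0],[0,0,0]],"grip":[0.85,0.82,0.79,0.76,0.74,0.74]}' 20
python3 -m creep '{"angular":[[0,0,0],[0,0,0],[0,0,0],[0,0,0],[0,0,0],[0,0,0],[0,0,0],[0,0,0]],"offset":[[0,-0.001,0],[0,-0.0015,0],[0,-0.0015,0],[0,-0.0015,0],[0,-0.0015,0],[0,-0.0015,0],[0,-0.0015,0],[0,-0.0015,0]],"grip":[0.74,0.74,0.74,0.74,0.74,0.74,0.74,0.74]}'
python3 - <<'E'
from h import *
im,d=camera('scene');o=get_obs();print(o['tcp_pos'],o['force'],o['ft_torque'],o['opening'])
save('s6.png',cv2.resize(im[170:270,270:400],(780,600),interpolation=cv2.INTER_CUBIC))
E
```

```text
time_s: 18.72
tcp_pos: [0.4841, 0.1558, 0.103]
tool_rot: [-1.574, -0.002, 1.248]
force: [0.0, 1.0, 7.5]
opening: 0.0238
time_s: 19.38
tcp_pos: [0.4821, 0.1552, 0.1128]
tool_rot: [-1.57, 0.001, 1.248]
force: [0.3, -0.1, 0.6]
opening: 0.0241
[0.48220468 0.15525661 0.11301979] [ 1.56375142 -0.44706673  0.5162868 ] [-0.02397575 -0.00509077 -0.02722905] 0.02402618189156038
```

View pics/s6.png

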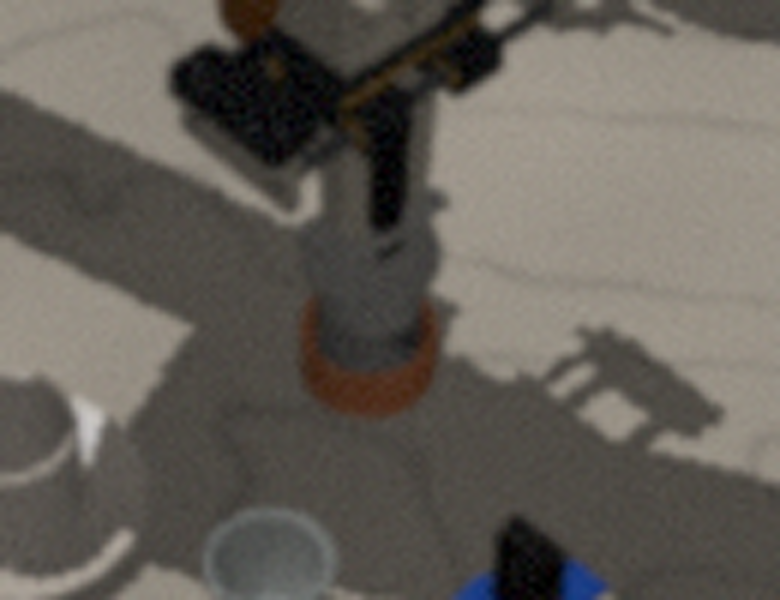

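The infuser stands upright in the cup (flange at (370,250), cup at (368,370)). The plate is up and the fingers carry no load. Retreating straight up.

```bash
python3 -m creep '{"angular":[[0,0,0],[0,0,0],[0,0,0],[0,0,0],[0,0,0],[0,0,0],[0,0,0],[0,0,0]],"offset":[[0,-0.003,0],[0,-0.006,0],[0,-0.01,0],[0,-0.012,0],[0,-0.012,0],[0,-0.012,0],[0,-0.012,0],[0,-0.012,0]],"grip":[0.72,0.7,0.7,0.7,0.7,0.7,0.7,0.7]}'
python3 -m creep '{"angular":[[0,0,0],[0,0,0],[0,0,0],[0,0,0],[0,0,0],[0,0,0],[0,0,0],[0,0,0]],"offset":[[0,-0.012,0],[0,-0.012,0],[0,-0.012,0],[0,-0.012,0],[-0.01,-0.005,-0.015],[-0.02,0,-0.025],[-0.02,0,-0.025],[-0.02,0,-0.025]],"grip":[0.7,0.7,0.7,0.7,0.7,0.7,0.7,0.7]}'
python3 -m creep '{"angular":[[0,0,0],[0,0,0],[0,0,0],[0,0,0]],"offset":[[-0.01,0,-0.015],[0,0,0],[0,0,0],[0,0,0]],"grip":[0.7,0.7,0.7,0.7]}'
python3 - <<'E'
from h import *
from scipy.optimize import least_squares
print(get_obs()['force'],get_obs()['tcp_pos'])
for cam in('scene','top'):
    c=get_calibration(cam);im,d=camera(cam);P=cloud(d,c);z=P[...,2]
    if cam=='scene': save('s7.png',cv2.resize(im[140:400,200:460],(600,600),interpolation=cv2.INTER_CUBIC))
    b=(abs(P[...,0]-.481)<.05)&(abs(P[...,1]-.156)<.05)
    for lo,hi,r in((.008,.032,.034),(.04,.075,.025)):
        q=P[b&(z>lo)&(z<hi)]
        if len(q)>20: print(cam,lo,least_squares(lambda v:np.hypot(q[:,0]-v[0],q[:,1]-v[1])-r,[.48,.155],loss='soft_l1',f_scale=.002).x.round(4))
    for lo,hi in((.08,.0925),(.105,.115),(.15,.165)):
        q=P[b&(z>lo)&(z<hi)]
        if len(q)>5: print(cam,'z',lo,len(q),np.median(q,0).round(4), [np.round(x,1) for x in cv2.minAreaRect((q[:,:2]*1000).astype(np.float32))])
    k=b&(z>.1);q=P[k&(z<.12)];A=np.c_[q[:,:2]-q[:,:2].mean(0),np.ones(len(q))];print('plate tilt',np.linalg.lstsq(A,q[:,2],rcond=None)[0].round(4))
E
```

```text
time_s: 20.1
tcp_pos: [0.4827, 0.1554, 0.1937]
tool_rot: [-1.572, -0.0, 1.248]
force: [0.1, 0.8, 0.1]
opening: 0.028
time_s: 20.77
tcp_pos: [0.5464, 0.0597, 0.2466]
tool_rot: [-1.572, -0.0, 1.249]
force: [1.1, 0.4, -0.0]
opening: 0.0277
time_s: 21.1
tcp_pos: [0.5562, 0.0471, 0.2453]
tool_rot: [-1.57, -0.0, 1.248]
force: [-0.1, 1.2, -0.2]
opening: 0.0283
[-0.13634482  1.22058273 -0.16648113] [0.5562053  0.04708387 0.24526787]
scene 0.008 [0.4806 0.1582]
scene 0.04 [0.4811 0.1561]
scene z 0.08 170 [0.4961 0.1416 0.0851] [array([489.2, 146.3]), array([65.7, 42.5]), np.float64(41.3)]
scene z 0.105 112 [0.4816 0.1362 0.1092] [array([484.4, 152.2]), array([67.7, 37.7]), np.float64(61.5)]
plate tilt [-0.0182  0.0126  0.1092]
top 0.008 [0.48   0.1578]
top z 0.08 137 [0.4947 0.1484 0.0847] [array([477.7, 143. ]), array([41. , 66.7]), np.float64(82.0)]
top z 0.105 173 [0.4736 0.1384 0.1091] [array([475. , 142.6]), array([40. , 35.6]), np.float64(72.5)]
top z 0.15 35 [0.4815 0.1511 0.1548] [array([478.9, 152.2]), array([ 7.2, 28.1]), np.float64(72.4)]
plate tilt [0.0133 0.0547 0.1093]
```

View pics/s7.png

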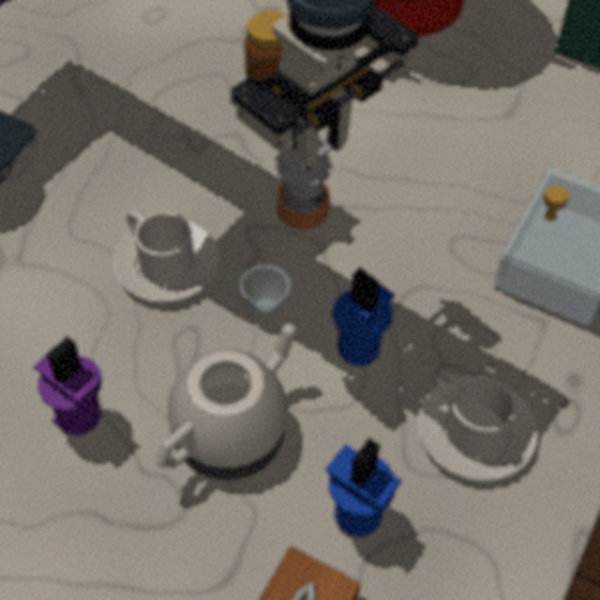

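```bash
python3 -c "
from bench import *
print(hand_in())"
```

```text
the job is handed in; nothing more can be done
None
```

The infuser is out of the pot and standing upright on the floor of the copper drip cup. I handed the job in at about 21 s.

- **Release:** I pressed the plate about 8 mm down (roughly 8 N), closed the fingers on the grip with the plate held, and drew the infuser straight up. The pull stayed at its own weight (about 2.7 N), so the clip was not forced.
- **Placing:** It touched the cup floor at the expected height with at most about 9 N of press. I let the plate rise slowly under the fingertips before moving away.
- **Last checks:**
  - The flange top measured 85 mm above the table (86 mm expected when fully down).
  - The plate was level within about 1° from the scene camera. The top camera gave about 3°, but the gripper partly hid its view.
  - Infuser and cup agreed within about 2 mm. The cup readings differed by up to 2 mm between fits, about the camera accuracy.
  - The gripper was clear and touching nothing. In the last scene picture the pot, sugar bowl, jam jar, saucers and teacups looked in place; I did not measure them again. That picture cut off most of the tongs, and the arm never went near them.

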